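# Take the insect block out of the sliding-lid box

### The job

Pull the wooden box's sliding lid by its knob until it is right out of its grooves, and lay it on the bench, flat and knob up. Then lift the resin insect block out of the box and set it flat, right way up, in the middle of the round viewing stage. Leave the other things on the bench where they are.

Things in the scene. Friction and masses are not known exactly. Their poses are not given: they have to be found in the camera images.
- specimen_box: Fixed wooden box, 106 (x) x 142 (y) x 44 mm; origin: centre of underside. Inside 90 (x) x 116 (y), floor 6 mm above the bench. Side walls (+y, -y) have grooves along x: ledge 32 mm up, lips 40 to 44 mm up, 118 mm apart. Back wall (+x) stops the lid; front wall (-x, brass label) is 32 mm tall: the lid slides out level along the box's -x, towards the robot, clear after 100 mm.
- lid_knob (a point): Loose wooden lid, 110 g: plate 97 (x) x 128 (y) x 5 mm, in its middle a round knob 26 mm across rising 28 mm above the plate. Point: on the knob's axis (z up), 19 mm above the lid's underside: 51 mm above the bench when shut, 19 mm when lying on it. Play in the grooves 3 mm each side, 3 mm in height; its x is the box's x. It cannot be lifted while under the lips.
- block_center (a point): Clear resin block with a large dark beetle, alone in the box (hidden by the lid at first), flat on its floor: 34 (x) x 70 (y) x 22 mm tall, 60 g. Point: its centre, half-way up; z up, y along its length (roughly the box's x). Take it across its 34 mm width; about 35 mm are free beside each long side.
- stage_top (a point): Low round grey viewing stage fixed on the bench, 120 mm across, 16 mm tall, flat top; the point is the centre of its top face.
- spare_block: Another, thinner resin insect block lying on the open bench, 36 x 64 x 17 mm; a bystander. Origin at the centre of its underside.
- resin_disc: Round resin disc with an insect, 67 mm across, 24 mm tall, on the bench; a bystander. Origin at the centre of its underside.
- petri: Petri dish, 68 mm across, 15 mm tall, on the bench; a bystander. Origin at the centre of its underside.
- tape: Roll of tape lying flat, 96 mm across, 25 mm tall; a bystander. Origin at the centre of its underside.
- forceps: Steel forceps, 118 mm long, lying on the bench; a bystander. Origin at the middle of their underside.
Not all that is in view belongs to the job. What is shaped like the part that bears lid_knob but blue is not meant.

How it is judged:
By the outcome, as a careful person would: the job done as asked, in the order asked, and still so for the second after the job is handed in, with the robot touching nothing.
It also fails if it takes over 51 s, if anything falls off the work surface, if the arm or the gripper's body presses on something with over 40 N, if the wrist force passes 120 N, or if a joint passes its speed limit or range.

### The arm

A 6-joint arm with a two-finger parallel gripper is mounted at the origin on a cart in front of the work surface, level with it; the furniture and walls round the work are solid. World frame = base frame: x ahead of the robot, y to its left, z up, the work surface at z = 0. Lengths are in m, angles in rad, forces in N, time in s.
With the tool pointing down it reaches from about 0.375 to 0.925 m from the base axis. Payload 5.7 kg.
Tool frame: the origin (TCP) lies midway between the tips of the shut fingers; the grasp point (between the pads) lies 19 mm behind it; z points along the fingers, x is the direction in which the jaws open and shut, and the axes are right-handed (so a half turn about z gives the same grasp; the last joint's range is limited). The gripper opens to 88 mm and grips with 3 to 60 N. Pads are 20 mm wide; open, the fingers measure 115 mm over their backs; the gripper's body (75 mm by 178 mm) begins 61 mm behind the grasp point.
Start: joints at [-1.311, 0.359, 1.51, -0, 1.272, -0.115], TCP at [0.22, -0.558, 0.223] pointing down, gripper open.
Joint ranges: [-2.97, 2.97], [-1.01, 2.36], [0.21, 2.38], [-0.96, 4.11], [0.2, 2.71], [-2.98, 2.98]. Speed limits (rad/s): [2.39, 2.39, 3.14, 3.14, 3.14, 3.14].

### API

Orientations are given as a unit quaternion [x, y, z, w].
In Python, from bench import move_ptp, servo_line, goto_joints, move_gripper, sleep, inverse_kinematics, capture, PlanningError, close_job, spot_in, silhouettes, current_clock, current_joint_pos, current_qvel, current_joint_torque, current_position, current_orientation, current_force, current_torque, current_finger_gap gives the robot as it stands. Calls block until the motion is done:
- move_ptp(position, orientation): joint-space move of the TCP to a pose.
- servo_line(position, orientation=None, rate=0.15, contact_N=None): straight line of the TCP; orientation=None keeps the orientation; rate is the mean speed in m/s. With contact_N (N) it stops when the force on the tool has changed by that much, and returns True; else False.
- goto_joints(angles): joint-space move.
- move_gripper(opening): finger opening in m; the grip force is fixed at half the most; returns when the fingers have stopped.
- sleep(seconds).
- inverse_kinematics(position, orientation): joint angles nearest the present ones, or None.
- capture(name): name is "side" or "top"; returns a dict with "image" (480x640x3 uint8, blue, green, red), "range_z" (480x640 float32, m along the optical axis (not along the pixel's ray), 0 where there is no reading), "intrinsics" (3x3 intrinsics, pixels), "R" (3x3) and "t" (3): a world point X has camera coordinates R X + t. Camera axes: x right, y down, z forward; pixel columns grow to the right and rows downward; lengths in m; the calibration is good to about 2 mm. A picture is of the moment at which its call begins.
A pose or a line that the arm cannot do raises PlanningError and nothing moves.
- close_job(): hands the job in, once; it reports no verdict.
Trained networks look in the newest picture that a camera, given by its name, has taken for a name from the list of things; names that differ only in an ending like _2 or _b are one class to them, and where a whole thing is asked for, a point or a joint stands for the part that bears it (a point fixed in the world has none). Each returns a list of dicts, best first, with "conf" (0 to 1); they miss things now and then, are a little off and sometimes report something else, mostly with a low value. They report only what shows in the picture. A call takes as long as a camera call. They do not tell look-alikes from the thing itself.
- spot_in(camera, query): "xy" ([column, row] in pixels, amid what is visible of it).
- silhouettes(camera, query): "region" (480x640 bool, what is visible of it) and "xy" ([column, row] in pixels, amid what is visible of it).
Readings, each from a call of its own:
- current_clock(): time.
- current_joint_pos(): joint angles.
- current_qvel(): joint speeds.
- current_joint_torque(): joint torques, N m.
- current_position(): TCP position.
- current_orientation(): TCP orientation.
- current_force(): force on the tool from outside, world axes, zero at the start.
- current_torque(): the same for the moment, N m.
- current_finger_gap(): finger opening in m.
Only numpy, scipy, OpenCV 4.12 (cv2) and the standard library are available. Lean on these libraries where they do the work, as an engineer would, in place of code of your own. Each camera call takes 0.05 s, during which the arm holds its last target.

## Working session

There is one attempt and no reset: what is moved stays moved. The work goes in short steps, each a Python script; the robot and the scene stay as the last script left them, time stands still between calls to the robot, and variables do not carry over. Pictures are saved under pics/ and viewed, and the job is handed in when it is done.

```bash
mkdir -p pics; ls
cat > h.py <<'E'
import numpy as np, cv2
from bench import *
def cap(n,f=None):
    c=capture(n)
    if f: cv2.imwrite('pics/'+f,c['image'])
    return c
def unproj(c,px,z=None):
    K,R,t=np.array(c['intrinsics']),np.array(c['R']),np.array(c['t'])
    px=np.atleast_2d(px).astype(float)
    ray=np.c_[(px[:,0]-K[0,2])/K[0,0],(px[:,1]-K[1,2])/K[1,1],np.ones(len(px))]
    o=-R.T@t; d=ray@R
    s=((z-o[2])/d[:,2]) if z is not None else c['range_z'][px[:,1].astype(int),px[:,0].astype(int)]
    return o+d*np.reshape(s,(-1,1))
def cloud(c,mask):
    v,u=np.nonzero(mask&(c['range_z']>0))
    return unproj(c,np.c_[u,v])
E
python3 - <<'E'
from h import *
np.set_printoptions(precision=4,suppress=True)
print(current_clock(),current_position(),current_orientation())
for n in('top','side'):
    c=cap(n,n+'0.png'); print(n,-c['R'].T@c['t'])
    for q in('specimen_box','lid_knob','stage_top','spare_block','resin_disc','petri','tape','forceps','block_center'):
        for s in silhouettes(n,q)[:3]:
            p=cloud(c,s['region'])
            print(q,round(s['conf'],2),s['xy'],np.median(p,0) if len(p) else None,p.min(0) if len(p) else '',p.max(0)if len(p) else '')
E
```

```text
pics
0.0 [ 0.2195 -0.5577  0.2218] [ 0.8265 -0.563  -0.0007 -0.0006]
top [ 0.4505 -0.1457  1.0935]
specimen_box 0.74 [362.2, 220.6] [ 0.6245 -0.2608  0.0446] [ 0.5412 -0.3269  0.0112] [ 0.6625 -0.1746  0.0519]
lid_knob 0.92 [236.7, 308.8] [0.4321 0.0447 0.0056] [ 0.3558 -0.0288 -0.0021] [0.5088 0.1224 0.0375]
lid_knob 0.55 [357.5, 239.8] [ 0.5956 -0.2504  0.038 ] [ 0.543  -0.3135  0.0238] [ 0.6534 -0.1866  0.0697]
stage_top 0.79 [226.3, 230.0] [0.6273 0.0634 0.0166] [0.5686 0.005  0.0016] [0.6868 0.1276 0.0232]
spare_block 0.93 [298.8, 224.1] [ 0.6416 -0.104   0.0173] [ 0.622  -0.1354 -0.0003] [ 0.6665 -0.0699  0.0233]
petri 0.98 [444.9, 288.7] [ 0.4862 -0.454   0.0158] [ 0.4533 -0.488   0.0062] [ 0.5192 -0.4215  0.0226]
tape 0.69 [437.3, 190.0] [ 0.6953 -0.4353  0.024 ] [ 0.6479 -0.4843 -0.0006] [ 0.7437 -0.389   0.0317]
forceps 0.61 [471.0, 248.1] [ 0.5794 -0.5281  0.0059] [ 0.5024 -0.5466 -0.0032] [ 0.6084 -0.5187  0.0155]
side [ 0.5726 -1.4543  0.8208]
specimen_box 0.77 [317.7, 293.2] [ 0.6063 -0.3181  0.0343] [ 0.5438 -0.3326 -0.0013] [ 0.6655 -0.1355  0.0502]
specimen_box 0.44 
[... 335 characters left out ...]
 [0.4371 0.0349 0.0066] [ 0.3636 -0.0436 -0.002 ] [0.5044 0.1222 0.0381]
stage_top 0.67 [319.4, 223.4] [0.6313 0.0525 0.017 ] [ 0.5751 -0.0017  0.0028] [0.6861 0.1212 0.0234]
spare_block 0.78 [330.8, 256.1] [ 0.6444 -0.1077  0.0181] [ 0.6252 -0.137   0.0063] [ 0.6643 -0.0706  0.024 ]
resin_disc 0.66 [289.4, 189.8] [0.5342 0.2551 0.0231] [ 0.5013  0.2266 -0.0016] [0.5673 0.352  0.0299]
petri 0.76 [262.9, 345.6] [ 0.4888 -0.464   0.0156] [ 0.4519 -0.4941 -0.0016] [ 0.5198 -0.4063  0.0216]
tape 0.96 [366.4, 329.2] [ 0.6988 -0.445   0.0179] [ 0.6524 -0.4891 -0.0027] [ 0.7533 -0.3548  0.0309]
forceps 0.64 [301.2, 371.9] [ 0.5639 -0.5311  0.0072] [ 0.5158 -0.5476 -0.0026] [ 0.6106 -0.5068  0.0137]
```

View pics/top0.png

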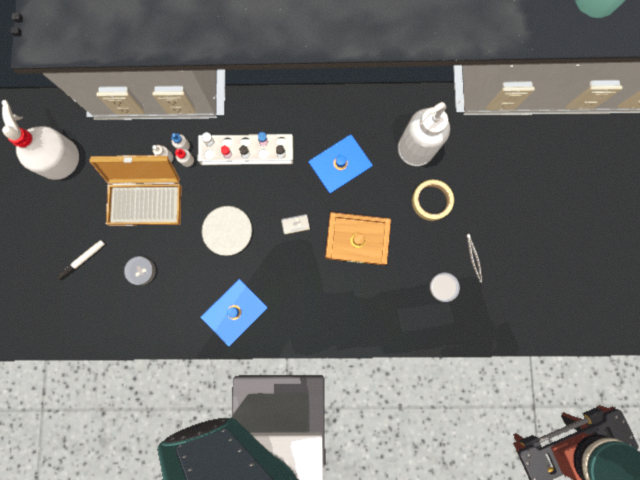

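View pics/side0.png

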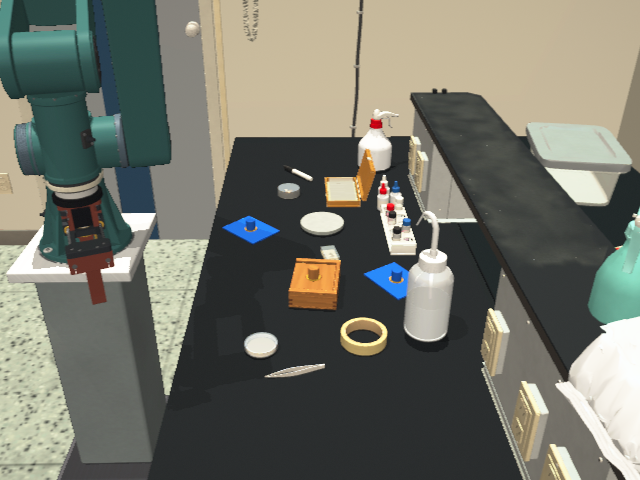

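Run:
```python
from h import *
np.set_printoptions(precision=4,suppress=True)
c=cap('top'); im=c['image']
cv2.imwrite('pics/crop.png',cv2.resize(im[200:280,310:410],None,fx=8,fy=7,interpolation=cv2.INTER_CUBIC)[:600])
hsv=cv2.cvtColor(im,cv2.COLOR_BGR2HSV)
m=cv2.inRange(hsv,(5,90,60),(28,255,255)); 
M=np.zeros_like(m);M[200:280,310:410]=m[200:280,310:410]
v,u=np.nonzero(M)
p=unproj(c,np.c_[u,v],0.044)
r=cv2.minAreaRect((p[:,:2]*1000).astype(np.float32)); print(r)
# knob: top points by depth
mm=np.zeros_like(m,bool);mm[205:275,315:400]=1
q=cloud(c,mm); k=q[q[:,2]>0.058]; print(len(k),k.mean(0),k.min(0),k.max(0),np.percentile(q[:,2],[50,90,99]))
s=cap('side'); 
for x in silhouettes('side','lid_knob'):
    q=cloud(s,x['region']);k=q[(q[:,2]>0.055)&(q[:,2]<.075)&(abs(q[:,0]-.6)<.1)]
    if len(k): print('side',len(k),k.mean(0),k.min(0),k.max(0))
# stage
for n,cc in(('top',c),('side',s)):
  for x in silhouettes(n,'stage_top')[:1]:
    q=cloud(cc,x['region']);k=q[abs(q[:,2]-.0165)<.008]
    g=unproj(cc,np.argwhere(x['region'])[:,::-1],0.016)
    print(n,'stage',k.mean(0),(np.percentile(k,1,0)+np.percentile(k,99,0))/2,cv2.minEnclosingCircle((g[:,:2]*1000).astype(np.float32)))
```

```text
((601.703369140625, -250.0967254638672), (147.27035522460938, 113.9999771118164), 82.82553100585938)
103 [ 0.5965 -0.2494  0.0651] [ 0.5848 -0.2625  0.0583] [ 0.6083 -0.2372  0.0712] [0.0042 0.0433 0.0649]
side 92 [ 0.5999 -0.2549  0.0633] [ 0.5874 -0.2671  0.055 ] [ 0.6126 -0.2349  0.0698]
top stage [0.6272 0.0636 0.0165] [0.6274 0.0633 0.0164] ((627.9852294921875, 63.93585968017578), 60.68546676635742)
side stage [0.6308 0.055  0.0168] [0.6309 0.0605 0.0157] ((627.479736328125, 57.86302185058594), 65.99160766601562)
```

View pics/crop.png

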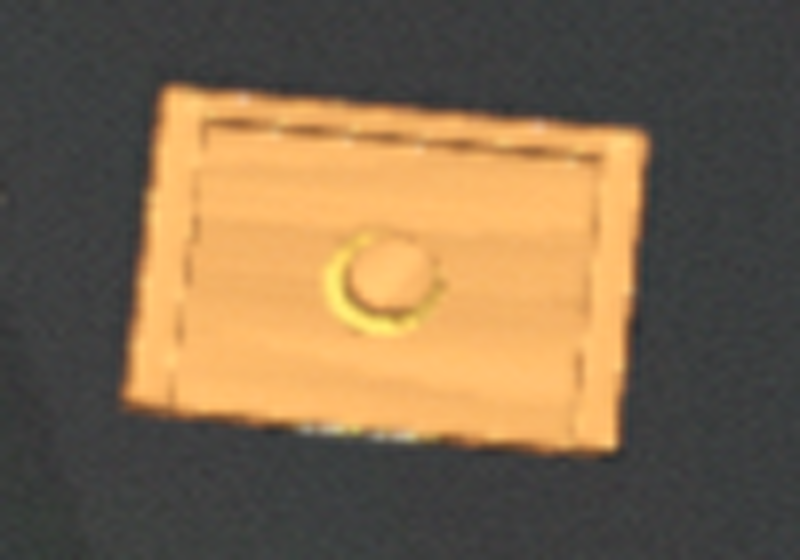

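Run:
```python
from h import *
np.set_printoptions(precision=4,suppress=True)
def fit(L):
    L=np.array(L)*1.; vx,vy,x0,y0=cv2.fitLine(L.astype(np.float32),cv2.DIST_HUBER,0,.01,.01).ravel(); return vx,vy,x0,y0
def ends(c,px):
    vx,vy,x0,y0=px
    P=unproj(c,[[x0,y0],[x0+20*vx,y0+20*vy]],0.044); d=P[1]-P[0]; return P[0],np.degrees(np.arctan2(d[1],d[0]))
c=cap('top'); im=c['image']
# subpixel edges using red channel
r=im[:,:,2].astype(float); th=130
def cross(a,rev):
    idx=range(len(a)-1) if not rev else range(len(a)-1,0,-1)
    for i in idx:
        j=i+1 if not rev else i-1
        if a[i]<th<=a[j]: return i+(j-i)*(th-a[i])/(a[j]-a[i])
l=[];rr=[];t=[]
for v in range(218,254):
    a=r[v,315:400]; l.append((315+cross(a,0),v)); rr.append((315+cross(a,1),v))
for u in range(335,388):
    a=r[200:275,u]; t.append((u,200+cross(a,0)))
for n,L in(('left(+y)',l),('right(-y)',rr),('back(+x)',t)):
    P,a=ends(c,fit(L)); print(n,P,a)
```

```text
left(+y) [ 0.6073 -0.1775  0.044 ] -6.76577472089835
right(-y) [ 0.6124 -0.3244  0.044 ] -6.9553001000885395
back(+x) [ 0.6578 -0.2522  0.044 ] -96.9309625290168
```

```bash
cat >> h.py <<'E'
np.set_printoptions(precision=4,suppress=True)
YAW=np.radians(-6.85); U=np.array([np.cos(YAW),np.sin(YAW),0])
def down(psi): return [float(np.cos(psi/2)),float(np.sin(psi/2)),0.,0.]
QK=down(YAW); QB=down(YAW-np.pi/2)
E
python3 - <<'E'
from h import *
k=np.array([.599,-.251,0])
print(inverse_kinematics([*k[:2],.12],QK),inverse_kinematics([*(k-.13*U)[:2],.01],QK),inverse_kinematics([*k[:2],.01],QB),inverse_kinematics([.628,.062,.03],QB))
move_gripper(.055)
move_ptp([*k[:2],.12],QK)
print(servo_line([*k[:2],.041],rate=.08,contact_N=6),current_position())
print(current_clock(),current_force())
cap('side','s1.png'); cap('top','t1.png')
E
```

```text
[-0.5031  0.527   1.5047 -0.      1.1099 -0.3835] [-0.596   0.5435  1.8693 -0.      0.7288 -0.4765] [-0.5031  0.6619  1.5789 -0.      0.9008  1.1873] [-0.011   0.6157  1.6134 -0.      0.9125  1.6794]
False [ 0.5995 -0.2512  0.0415]
4.95 [ 1.2097 -0.0789  0.6442]
```

View pics/s1.png

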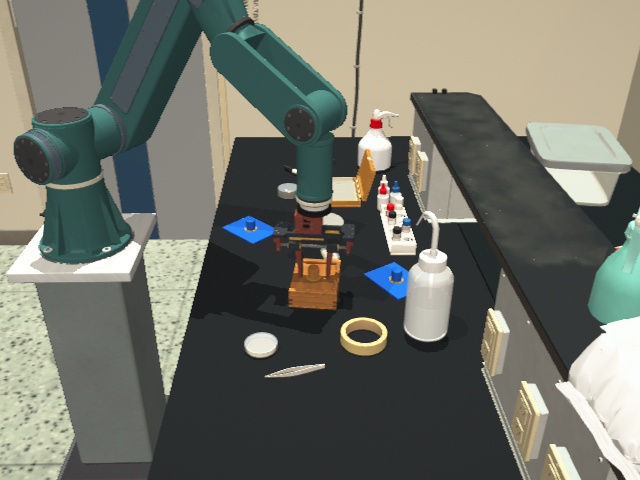

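The fingers stand either side of the knob (about pixel 313,270), clear of the plate, so I'll close and pull.

Run:
```python
from h import *
move_gripper(0.0); p=np.array(current_position()); f=current_force()
print(current_finger_gap(),p,f,current_clock())
if .02<current_finger_gap()<.03:
    a=p.copy()
    for d in (.03,.135):
        r=servo_line(list(a-d*U),rate=.05 if d<.05 else .08,contact_N=25)
        print(r,current_position(),current_force(),current_finger_gap(),current_clock())
        if r: break
    cap('side','s2.png')
```

```text
0.025611345087253826 [ 0.5987 -0.2509  0.0411] [-0.6913  0.1287  2.7267] 5.625
False [ 0.5683 -0.2472  0.0411] [-1.9126  0.6172  2.5716] 0.025306310352579433 6.3833
False [ 0.4654 -0.2351  0.0411] [ 0.0441 -0.375  -0.5663] 0.025446367107500232 7.8417
```

View pics/s2.png

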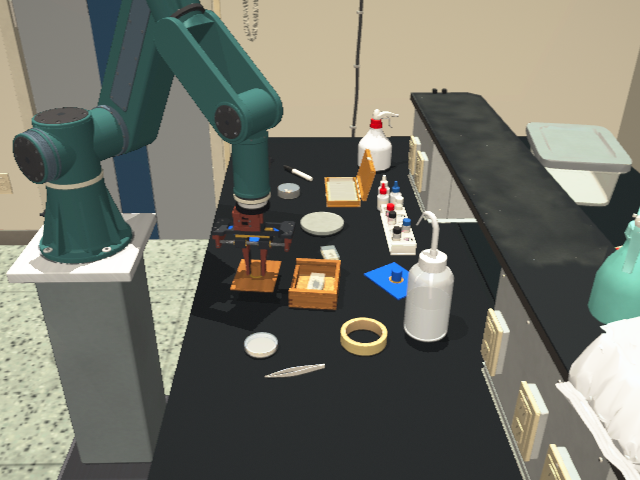

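The lid is fully out (257,277) and hangs level beside the box. The block shows inside the box (317,282). Next I lower the lid.

Run:
```python
from h import *
p=np.array(current_position())
print(servo_line([p[0],p[1],.012],rate=.06,contact_N=8),current_position(),current_force())
print(servo_line([p[0],p[1],.005],rate=.02,contact_N=4),current_position(),current_force(),current_clock())
move_gripper(.055)
p=np.array(current_position())
servo_line([p[0],p[1],.15],rate=.15)
move_ptp([.40,-.10,.25],QB)
c=cap('top','t3.png'); print(current_clock())
for q in('block_center','lid_knob','spare_block'):
    for s in silhouettes('top',q):
        w=cloud(c,s['region']); print(q,s['conf'],s['xy'],np.median(w,0),w.min(0),w.max(0))
im=c['image']; cv2.imwrite('pics/crop3.png',cv2.resize(im[200:300,310:420],None,fx=7,fy=6,interpolation=cv2.INTER_CUBIC))
```

```text
False [ 0.4651 -0.2349  0.0116] [ 0.3312 -0.0666 -0.5624]
True [ 0.4659 -0.2354  0.0085] [ 0.506  -0.3896  1.2198] 8.8083
12.1583
block_center 0.86 [355.9, 240.3] [ 0.6021 -0.2497  0.0284] [ 0.582  -0.2859  0.003 ] [ 0.6274 -0.2142  0.035 ]
block_center 0.17 [350.2, 294.3] [ 0.4652 -0.2335  0.0057] [ 0.4128 -0.3018 -0.0032] [ 0.5209 -0.1664  0.0385]
lid_knob 0.71 [350.4, 296.0] [ 0.4658 -0.2329  0.0057] [ 0.4129 -0.3019 -0.0032] [ 0.5235 -0.1664  0.0385]
lid_knob 0.58 [338.5, 164.6] [ 0.7938 -0.2137  0.0061] [ 0.7225 -0.2906 -0.0012] [ 0.8668 -0.1369  0.0391]
spare_block 0.85 [295.5, 223.1] [ 0.6411 -0.1018  0.0175] [ 0.6195 -0.1353 -0.0015] [ 0.6641 -0.07    0.0231]
spare_block 0.23 [141.2, 270.2] [0.5336 0.2677 0.0243] [0.5008 0.2378 0.0009] [0.5654 0.3044 0.0306]
```

View pics/crop3.png

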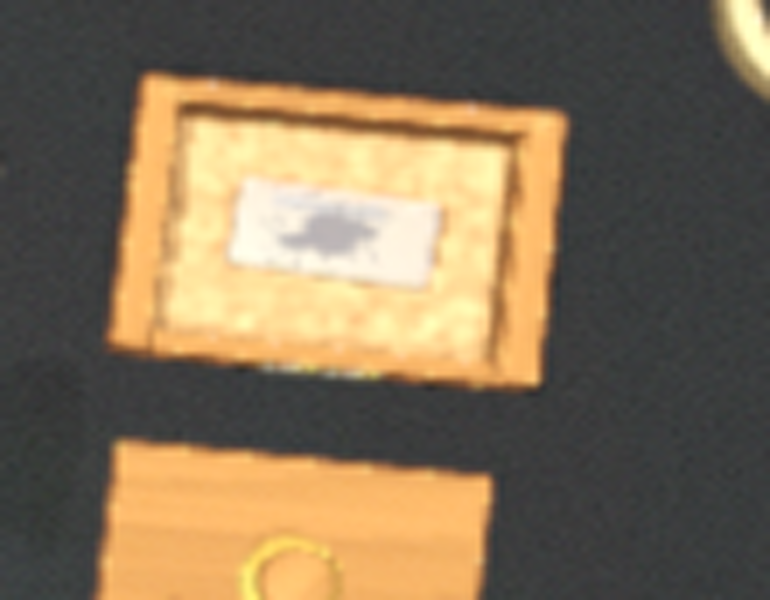

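View pics/t3.png

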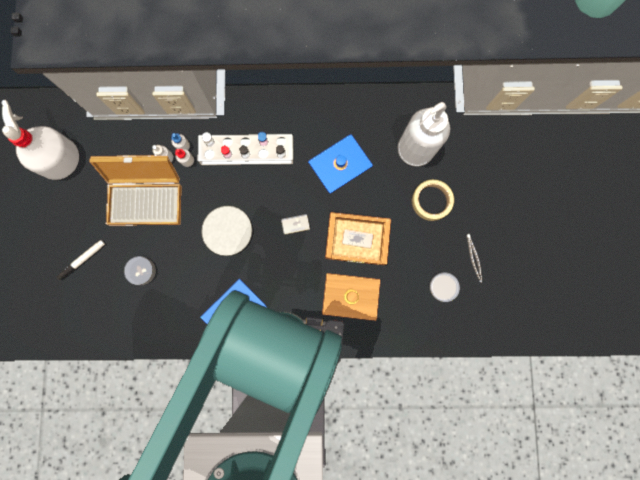

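The block's long side runs along world y (about 8° off, pixel 356,240), so the jaws have to close along box x. I'll refine its pose.

Run:
```python
from h import *
for n in('top','side'):
    c=cap(n)
    L=[s for s in silhouettes(n,'block_center') if s['conf']>.4]
    for s in L[:2]:
        g=unproj(c,np.argwhere(s['region'])[:,::-1],0.028)
        print(n,s['conf'],s['xy'],g.mean(0),cv2.minAreaRect((g[:,:2]*1000).astype(np.float32)))
        if n=='top':
            roi=(slice(215,265),slice(330,385)); im=c['image'][roi]; hsv=cv2.cvtColor(im,cv2.COLOR_BGR2HSV)
            m=(hsv[:,:,1]<60).astype(np.uint8); k,lab,st,ce=cv2.connectedComponentsWithStats(m)
            i=1+np.argmax(st[1:,4]); vu=np.argwhere(lab==i)[:,::-1]+[330,215]
            g=unproj(c,vu,0.028); print('col',st[i],g.mean(0),cv2.minAreaRect((g[:,:2]*1000).astype(np.float32)))
            C=np.cov(g[:,:2].T); w,V=np.linalg.eigh(C); print(np.degrees(np.arctan2(V[1,1],V[0,1])))
print(current_clock())
```

```text
top 0.92 [356.5, 237.8] [ 0.6013 -0.25    0.028 ] ((601.6273193359375, -250.77789306640625), (72.15143585205078, 38.558101654052734), 79.21610260009766)
col [ 13  15  30  18 401] [ 0.603  -0.2501  0.028 ] ((602.9183349609375, -250.31747436523438), (67.86759948730469, 33.915061950683594), 80.43386840820312)
80.83737104345943
side 0.59 [316.9, 282.3] [ 0.6081 -0.252   0.028 ] ((608.2084350585938, -250.93072509765625), (69.93822479248047, 38.121028900146484), 80.16328430175781)
12.5083
```

Run:
```python
from h import *
Q=down(np.radians(-9.3)); b=[.604,-.2513]
move_gripper(.046)
move_ptp([*b,.13],Q)
r=servo_line([*b,.05],rate=.12,contact_N=8)
r2=servo_line([*b,.0105],rate=.04,contact_N=4)
print(r,r2,current_position(),current_force(),current_clock())
cap('side','s4.png')
if not (r or r2):
    move_gripper(0); print(current_finger_gap(),current_position(),current_force())
    p=current_position()
    servo_line([p[0],p[1],.03],rate=.05,contact_N=15)
    servo_line([p[0],p[1],.13],rate=.12); print(current_finger_gap(),current_force(),current_clock())
    cap('side','s5.png')
```

```text
False False [ 0.6043 -0.2514  0.0108] [-0.1223 -1.0202 -0.3497] 16.2833
0.03351005069791541 [ 0.6042 -0.2514  0.0108] [-0.4825 -0.154   2.1042]
0.03402935988193069 [-0.0078  0.938  -1.0429] 18.2083
```

```bash
python3 -c "
import cv2,numpy as np
a=[cv2.resize(cv2.imread(f'pics/{n}.png')[130:330,210:410],(400,400)) for n in('s4','s5')]
cv2.imwrite('pics/m45.png',np.hstack(a))"
```

```text
(no output)
```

View pics/m45.png

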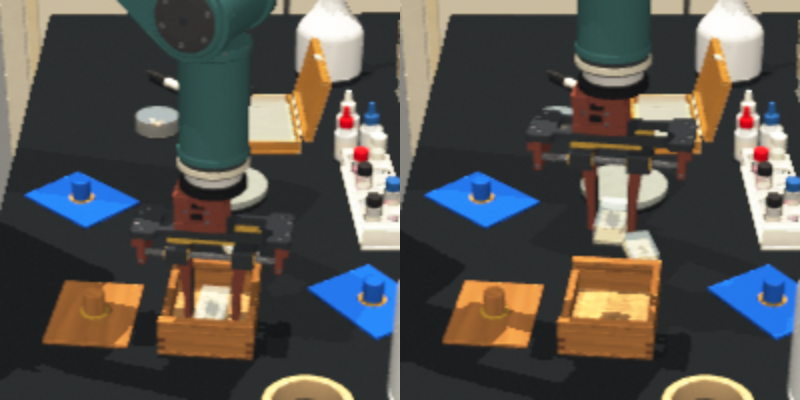

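The block is held level between the jaws (right panel, about 608,222), the box is empty, and the lid lies flat, knob up. On to the stage.

Run:
```python
from h import *
Q=down(np.radians(-9.3)); s=[.629,.0615]
move_ptp([*s,.10],Q)
servo_line([*s,.030],rate=.12,contact_N=15)
r=servo_line([*s,.016],rate=.02,contact_N=4)
print(r,current_position(),current_force(),current_finger_gap(),current_clock())
cap('side','s6.png')
```

```text
True [0.6292 0.0616 0.0205] [-0.9445 -0.121   2.7015] 0.033615605722086904 20.7083
```

View pics/s6.png

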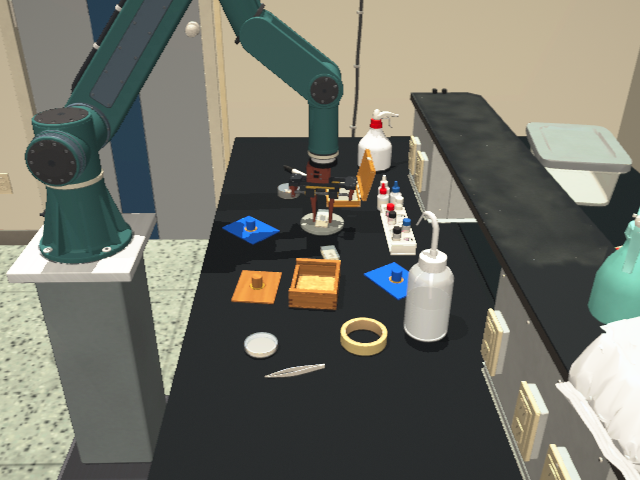

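The block stands on the stage (about 322,218). Contact came at TCP z = 20.5 mm, as expected. I'll release and check.

Run:
```python
from h import *
move_gripper(.055); p=current_position()
servo_line([p[0],p[1],.16],rate=.15)
move_ptp([.40,-.10,.25],QK)
for n in('top','side'):
    c=cap(n,n+'7.png')
    for q in('block_center','stage_top','spare_block','lid_knob'):
        for s in silhouettes(n,q):
            if s['conf']<.4: continue
            w=cloud(c,s['region']); g=unproj(c,np.argwhere(s['region'])[:,::-1],.038 if q=='block_center' else .016)
            print(n,q,round(s['conf'],2),s['xy'],np.median(w,0),cv2.minEnclosingCircle((g[:,:2]*1000).astype(np.float32)),cv2.minAreaRect((g[:,:2]*1000).astype(np.float32)))
    if n=='top': cv2.imwrite('pics/crop7.png',cv2.resize(c['image'][195:345,190:400],None,fx=3.8,fy=3.8,interpolation=cv2.INTER_CUBIC))
print(current_clock())
```

```text
top block_center 0.94 [226.3, 227.8] [0.6284 0.059  0.0382] ((629.2710571289062, 59.16339874267578), 39.52534866333008) ((628.9910888671875, 58.70958709716797), (74.46820831298828, 38.16215515136719), 79.81326293945312)
top block_center 0.43 [357.9, 237.3] [ 0.6031 -0.2534  0.0085] ((601.2509155273438, -250.16622924804688), 87.89161682128906) ((600.08251953125, -250.80258178710938), (143.4169921875, 112.93213653564453), 82.98627471923828)
top stage_top 0.77 [228.7, 237.0] [0.6187 0.0637 0.0164] ((626.7340087890625, 63.65375518798828), 61.432594299316406) ((626.73974609375, 63.85155487060547), (118.9336166381836, 117.48284912109375), 45.09372329711914)
top stage_top 0.56 [444.0, 289.6] [ 0.4861 -0.4551  0.0154] ((485.7220764160156, -454.2935485839844), 35.72048568725586) ((486.36737060546875, -454.7895812988281), (69.08612060546875, 66.02899932861328), 89.35899353027344)
top spare_block 0.83 [294.6, 224.4] [ 0.6419 -0.1039  0.0169] ((642.5255126953125, -103.64232635498047), 35.01577377319336) ((641.6861572265625, -103.59346008300781), (42.161781311035156, 66.48798370361328), 12.052059
[... 1305 characters left out ...]
00646972656), 9.276405334472656)
side lid_knob 0.96 [257.7, 287.7] [ 0.4702 -0.2465  0.0066] ((469.675048828125, -252.666015625), 77.4509048461914) ((470.27593994140625, -252.74588012695312), (131.49884033203125, 94.84329223632812), 82.8763198852539)
side lid_knob 0.67 [391.0, 276.6] [ 0.7878 -0.2214  0.0067] ((794.890380859375, -232.66749572753906), 79.27350616455078) ((795.0903930664062, -233.31967163085938), (98.27384948730469, 130.19529724121094), 32.58452606201172)
side lid_knob 0.59 [251.7, 227.4] [0.4374 0.0358 0.0064] ((435.8530578613281, 24.055496215820312), 78.32331085205078) ((436.9929504394531, 23.522705078125), (105.63003540039062, 135.15975952148438), 46.13801956176758)
24.0167
```

View pics/crop7.png

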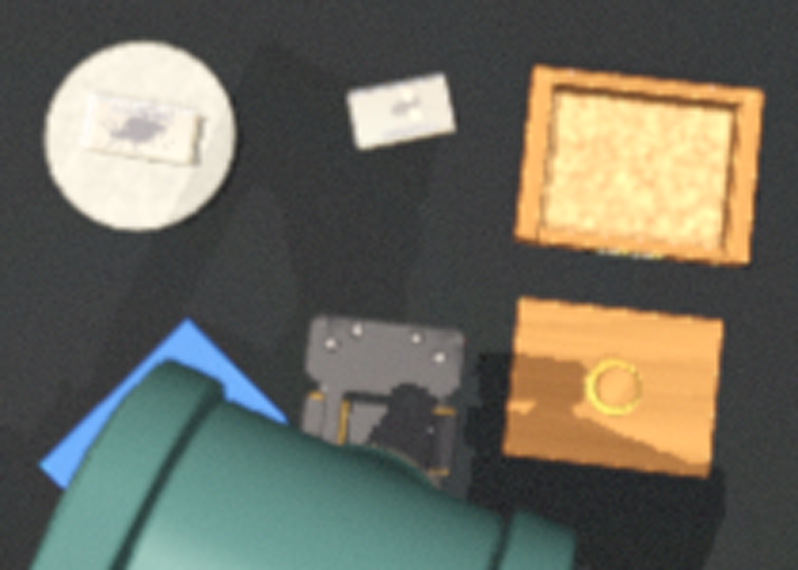

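View pics/side7.png

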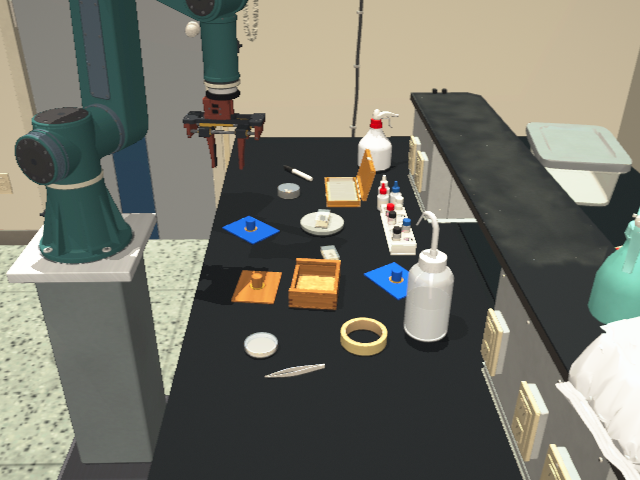

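Run:
```python
from h import *
for n in('top','side'):
    c=cap(n); m=np.ones((480,640),bool)
    q=cloud(c,m); n0=(np.hypot(q[:,0]-.628,q[:,1]-.062)<.066)
    b=q[n0&(abs(q[:,2]-.038)<.005)]; s=q[n0&(abs(q[:,2]-.016)<.004)]
    for nm,k in(('block',b),('stage',s)):
        print(n,nm,len(k),np.percentile(k,1,0),np.percentile(k,99,0),cv2.minAreaRect((k[:,:2]*1000).astype(np.float32)),cv2.minEnclosingCircle((k[:,:2]*1000).astype(np.float32)))
print(current_clock())
```

```text
top block 405 [0.6094 0.0277 0.0336] [0.6478 0.0955 0.0424] ((629.375244140625, 61.37250900268555), (68.83252716064453, 33.32658004760742), 80.21145629882812) ((629.0868530273438, 61.28728103637695), 37.505271911621094)
top stage 1355 [0.5711 0.0075 0.0126] [0.684  0.1207 0.0199] ((627.2886352539062, 64.63087463378906), (117.8311538696289, 117.55467987060547), 44.55253219604492) ((627.6803588867188, 64.00662231445312), 60.01693344116211)
side block 163 [0.6131 0.0223 0.0332] [0.6533 0.097  0.0427] ((632.4225463867188, 59.29881286621094), (78.01534271240234, 34.26325607299805), 81.55809783935547) ((629.9623413085938, 59.474483489990234), 39.82561492919922)
side stage 511 [0.5751 0.0024 0.0123] [0.6875 0.114  0.0199] ((629.9912719726562, 58.66474533081055), (122.22337341308594, 116.92210388183594), 86.99408721923828) ((630.7847900390625, 61.01116180419922), 63.522857666015625)
24.1167
```

Depth puts the block within about 3 mm of the stage centre in each camera. It lies flat with its top at z ≈ 38 mm, and the bystanders haven't moved. Handing in.

```bash
python3 -c "
from h import *
print(current_force(),current_clock()); close_job()"
```

```text
[-0.0445  0.0995  0.4639] 24.1167
the job is handed in; nothing more can be done
```

I pulled the wooden lid out by its knob (135 mm along the grooves) and laid it on the bench in front of the box. I then gripped the block across its 34 mm width, lifted it out and set it on the round stage. I handed in at 24.1 s of the 51 s allowed; no verdict was reported.

**Last checks:**
- **Lid:** it lies flat with the knob up at about (0.466, -0.235), clear of the box.
- **Block:** it lies flat with its top at about z = 0.038 m, and I kept it the same way up throughout.
- **Centring:** the cameras disagree a little. The top camera's depth puts the block about 3 mm from the stage centre. The side camera gives roughly 1 mm, but its view of the stage is less precise. The silhouette outlines alone suggested 4–5 mm. I did not nudge the block further.
- **Spare block:** measured again and within about 2 mm of where it started, which is measurement noise.
- **Other bystanders:** they look unmoved in the final pictures. I did not measure them again, except for the petri dish, which the stage detector picked up by mistake at its old position.
- **Robot:** it ended clear of everything, with about 0.5 N showing on the tool.

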